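Take the worn bench pin out of its plunger holder

ROBOT

A 7-joint arm with a two-finger parallel gripper is mounted at the origin on the work surface. World frame = base frame: x ahead of the robot, y to its left, z up, the work surface at z = 0. Lengths are in m, angles in rad, forces in N, time in s.
With the tool pointing down it reaches from about 0.35 to 0.9 m from the base axis. Payload 8.1 kg.
Tool frame: the origin (TCP) lies where the fingers leave the gripper's body, on its centre line; the fingertips stand 66 mm ahead of it and the grasp point (between the pads) lies 47 mm ahead of it; z points along the fingers, y is the line along which they close (so a half turn about z gives the same grasp; the last joint's range is limited). The gripper opens to 92 mm and grips with 3 to 60 N. Pads are 19 mm wide; open, the fingers measure 130 mm over their backs; the gripper's body (75 mm by 190 mm) begins 47 mm behind the grasp point.
Start: joints at [1.193, 0.434, 0.025, 1.573, -0.012, 1.134, -0.075], TCP at [0.17, -0.602, 0.292] pointing down, gripper open.
Joint ranges: [-2.62, 2.62], [-0.44, 2.09], [-1.27, 1.32], [0.08, 2.57], [-1.32, 4.46], [0.12, 2], [-2.74, 2.74]. Speed limits (rad/s): [2.22, 2.22, 3.01, 3.01, 3.14, 3.14, 3.14].

INTERFACE

Orientations are given as a rotation vector (axis times angle).
In Python, from cell import arm gives the robot as it stands.
- The arm moves only by the tool send_rows, never from a script. Its argument "motion" is text: rows parted by semicolons, each of 7 numbers parted by spaces: the closure, from 0 (fully open) to 1 (shut), then the shift along the world's x, y, z in m, then the turn, a rotation vector about the world's x, y, z in degrees. A call has 1 to 5 rows; each row shifts and turns the commanded pose from where the row before left it; what a row does not reach is not made up. A row lasts 1/8 s, in which the tool goes at most 62.5 mm and 10.7 degrees, less where a joint would pass 70% of its speed; a pose out of reach is approached as far as the arm can. A call is refused whole if a number of a shift passes 0.0625 or a number of a turn 10.7, either way. A call with a gripper value outside its range is refused whole. The fingers move at their own pace and stop on an object; "force" is the grip in N (left out, the last holds). Time passes only in rows, so rows that do not move let the fingers close. It gives the time, the measured TCP pose, the force, the opening and the grip force at its end, in the units of the state.
- arm.observe(): the state, without advancing time (a new reading comes with each control period).
- arm.get_image(name): name is "scene" or "top" or "wrist"; returns (picture, depth): 400x640x3 uint8, blue, green, red; 400x640 float32, m along the optical axis (not along the pixel's ray), 0 where there is no reading.
- arm.camera_model(name): a dict with "fx", "fy", "cx", "cy" (pixels), "D" ([k1, k2, p1, p2, k3] as OpenCV has them; the pictures are not rectified), "view" (4x4, takes a point from world to camera coordinates). Camera axes: x right, y down, z forward; pixel columns grow to the right and rows downward; lengths in m; the calibration is good to about 2 mm. A picture is of the moment at which its call begins: read the wrist's pose just before it. camera_model takes no time and is no camera call; for the wrist camera it gives the pose at the moment of the call.
- arm.sign_off(): hands the job in; it is judged then, once.
The state is a dict: "clock": time; "joints": joint angles; "dq": joint speeds; "joint_efforts": joint torques, N m; "position": TCP position; "ee_rot": TCP orientation; "force": force on the tool from outside, world axes, zero at the start; "ft_torque": the same for the moment, N m; "width": opening from 0.0 (shut) to 1.0 (fully open); "gripper_force": force on a finger pad.
Only numpy, scipy, OpenCV 4.12 (cv2) and the standard library are available. Lean on these libraries where they do the work, as an engineer would, in place of code of your own. Each camera call takes 0.05 s, during which the arm holds its last target. There are 200 camera calls.

TASK

The V-notched bench pin is worn: pull up the T-knob of its holder's spring plunger, twist it so that it stays latched open, and let go of it; then slide that pin out of the holder and lay it gently, flat, in the shallow tray. Leave the plunger latched open for the new pin, leave the other holder with the straight-ended pin as it is, and do not shift or tip anything else on the bench.

Things in the scene. Friction and masses are not known exactly. Their poses are not given: they have to be found in the camera images.
- holder_a: holder of the notched pin: dark steel block, 90 long (x) x 73 wide (y), fixed; foot flange 110 wide, 8 high. Origin: centre of underside; z up; open front at -x. Channel along x for a board: floor 22 high, rails 10 thick up to 40, bridge over it (x -8 to +28) 40 to 48 high, stop wall at the back. On the bridge at x +10, y 0: collar (24 x 26, top at 64), sprung plunger and T-bar knob
- plunger_a (a joint): holder_a: lift of the spring plunger (m), 0 = down, its 7 dia pin 8 mm into the board's hole; 0.018 = stop. Spring: 4 N down at 0, 8 N at 0.014; it snaps down if let go untwisted. Lifted over 12.5 mm the knob can be twisted; its cross pin then rests on the collar's top and the plunger stays up at about 0.012, clear of the board
- knob_a (a joint): holder_a: twist of the knob about vertical (rad). 0 = T-bar along the holder's x, cross pin down in the collar's slot, so that it cannot turn until lifted; stops at -1.22 and +1.22, either way serves; beyond 0.5 it is safely latched; turns lightly
- grip_a (a point): holder_a: centre of the T-bar: dark, 40 long (its x) x 12 wide (its y) x 20 high, centred 84 above the bench when down, on a neck 12 dia; z up; lifts and twists with the knob. Pinch it across the 12 mm
- bench_pin: worn loose wooden board 150 (x) x 50 (y) x 16 (z), 60 to 130 g, V-notch 25 deep, 24 wide in its front (-x) end. Origin: its centre. Starts in holder_a, same axes, 35 in front of the holder's origin, centre 30 high, 65 sticking out; play 1.5 each side, 2 above. Plunger's hole (10 dia) 45 behind its centre. Once unpinned it slides to -x; 50 mm out it is clear of the bridge and can be lifted
- holder_b: the other holder, identical to holder_a (same size, origin and axes), holding the plain pin; to be left alone
- plunger_b (a joint): holder_b: lift of its plunger (m), to stay at 0
- grip_b (a point): holder_b: centre of its T-bar knob
- plain_pin: the good bench pin in holder_b: the same board, but its front end is straight, with no notch. Origin: centre of the board. To be left alone
- tray: a shallow plywood tray fixed on the bench, 210 (its x) x 130 (its y) x 18 high, walls and floor 4 thick. Origin: centre of its underside; inside 202 x 122, so a board laid along its x fits
- jar: bystander: a closed glass jar with a steel lid, 50 dia x 90 high, near the notched pin's holder. Origin: centre of its underside
- bur_block: bystander: a wooden block 36 x 90 x 22 full of little upright burs (to 50 high in all), behind the notched pin's holder. Origin: centre of its underside
- brick: bystander: a pale soldering brick, a cube of 45, near the plain pin's holder. Origin: centre of its underside
- stamp_box: bystander: a low black box with a cream lid, 64 x 89 x 32 high, behind the plain pin's holder. Origin: centre of its underside
- cup: bystander: an open brass cup, 44 dia x 60 high, beside the tray. Origin: centre of its underside
- bench_block: bystander: a steel bench block 65 x 65 x 15 high, near the robot. Origin: centre of its underside
- pot: bystander: a brass pot 48 dia x 85 high, full of short gravers that stand up to 120 above the bench, close beside the notched pin. Origin: centre of its underside
Things that resemble listed ones, but are neither listed nor needed, are in the scene too. What is shaped like the holder_a but orange is not meant.

How it is judged:
On the way, in this order (a step that is already met when the one before it is completed fails the run):
1. the plunger of the notched pin's holder is latched open (up and twisted) and the fingers have let go of it (value of joint plunger_a above 0.009 m and (value of joint knob_a above 0.5 rad or value of joint knob_a below -0.5 rad) and contact force between the fingers and holder_a below 0.3 N and distance of bench_pin from where it was at the start of the episode below 0.03 m), for 0.3 s.
2. the notched pin is out of its holder (distance of bench_pin from where it was at the start of the episode above 0.1 m), for 0.1 s.
At the end, for the whole second after the job is handed in: the notched pin lies flat (0.1 rad) and still on the tray's floor (centre within 45 mm of the tray's along x and y, 9 to 16 mm above its underside); its plunger is up over 9 mm and twisted over 0.5 rad; the other plunger is down (under 3 mm), the plain pin within 15 mm of its start (value of joint plunger_a above 0.009 m and (value of joint knob_a above 0.5 rad or value of joint knob_a below -0.5 rad) and x of bench_pin in the frame of tray between -0.045 and 0.045 m and y of bench_pin in the frame of tray between -0.045 and 0.045 m and z of bench_pin in the frame of tray between 0.009 and 0.016 m and angle between the z axis of bench_pin and the z axis of tray, either way round below 0.1 rad and linear speed of bench_pin below 0.02 m/s and value of joint plunger_b below 0.003 m and distance of plain_pin from where it was at the start of the episode below 0.015 m); the robot touches nothing.
It fails at once if a bystander is shifted more than 30 mm or tipped over (distance of any of jar, bur_block, brick, stamp_box, cup, bench_block, pot from where it was at the start of the episode above 0.03 m or angle between any of jar, bur_block, brick, stamp_box, cup, bench_block, pot's own z axis and vertical above 0.6 rad).
It fails at once if the other holder's plunger is lifted more than 5 mm or its pin shifted more than 15 mm (value of joint plunger_b above 0.005 m or distance of plain_pin from where it was at the start of the episode above 0.015 m).
It fails at once if the notched pin is dropped: out of its holder, out of the fingers and its centre more than 50 mm above the bench (distance of bench_pin from where it was at the start of the episode above 0.1 m and height (world z) of bench_pin above 0.05 m and contact force between the fingers and bench_pin below 0.1 N).
It also fails if it takes over 61 s, if anything falls off the work surface, if the arm or the gripper's body presses on something with over 40 N, if the wrist force passes 120 N, or if a joint passes its speed limit or range.

## Working session

There is one attempt and no reset: what is moved stays moved. The work goes in short steps, Python scripts to look and compute and a tool call to move; the robot and the scene stay as the last step left them, time stands still between calls to the robot, and variables do not carry over. Pictures are saved under pics/ and viewed, at most 10 in all, crops included, and the job is handed in when it is done.

Besides the shell and the picture viewer there is one more tool, called after ">>>" as name(argument=value, ...) on one line, values as JSON. send_rows: Moves the arm, as the interface text tells. Its arguments: {"type":"object","properties":{"motion":{"type":"string"},"force":{"type":"number"}},"required":["motion"]}

```bash
mkdir -p pics
python3 - <<'E'
from cell import arm
import cv2, numpy as np
s=arm.observe(); print({k:np.round(v,3) for k,v in s.items()})
for n in("scene","top"):
    im,d=arm.get_image(n); cv2.imwrite(f"pics/{n}0.png",im); np.save(f"{n}0.npy",d)
    m=arm.camera_model(n); np.savez(f"{n}_cam.npz",**{k:np.array(v) for k,v in m.items()})
    print(n,m)
E
```

```text
{'clock': np.float64(0.0), 'joints': array([ 1.193,  0.435,  0.025,  1.574, -0.012,  1.134, -0.075]), 'dq': array([ 0., -0.,  0.,  0., -0.,  0.,  0.]), 'joint_efforts': array([-0.0000e+00, -6.6785e+01,  9.8500e-01, -3.1447e+01, -6.1000e-02,
        4.3000e-02,  0.0000e+00]), 'position': array([ 0.169, -0.601,  0.291]), 'ee_rot': array([-3.11e+00, -4.30e-01,  1.00e-03]), 'force': array([ 0.632, -0.406,  0.678]), 'ft_torque': array([-0.015,  0.025,  0.014]), 'gripper_force': np.float64(0.0), 'width': np.float64(0.998)}
scene {'fx': 516.6725466422621, 'fy': 516.6725466422621, 'cx': 317.4696481027857, 'cy': 198.92234693364082, 'D': array([-0.13179944,  0.        ,  0.        ,  0.        ,  0.        ]), 'view': array([[ 0.57131242,  0.82068906, -0.00846098, -0.28996099],
       [ 0.56502448, -0.40077002, -0.72120089, -0.229784  ],
       [-0.59527259,  0.40725037, -0.6926743 ,  1.59724789],
       [ 0.        ,  0.        ,  0.        ,  1.        ]])}
top {'fx': 494.84147062279794, 'fy': 494.84147062279794, 'cx': 320.65791303921105, 'cy': 201.55421312731113, 'D': array([-0.15685991,  0.        ,  0.        ,  0.        ,  0.        ]), 'view': array([[-2.51368550e-02, -9.99683260e-01, -1.23175925e-03,
         1.58968297e-02],
       [-9.78589962e-01,  2.48582118e-02, -2.04312889e-01,
         5.19985274e-01],
       [ 2.04278794e-01, -3.93039622e-03, -9.78904861e-01,
         1.52318082e+00],
       [ 0.00000000e+00,  0.00000000e+00,  0.00000000e+00,
         1.00000000e+00]])}
```

View pics/top0.png

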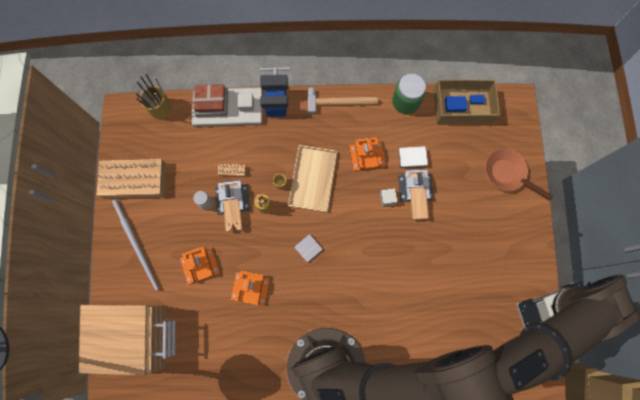

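View pics/scene0.png

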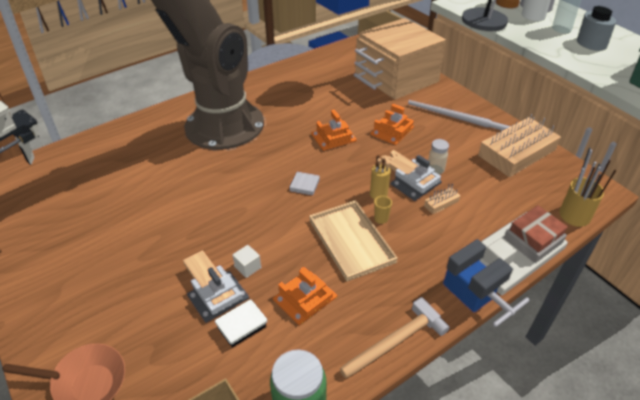

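The top view shows two steel holders with boards: one at (232,195) whose board has a V-notch at (233,228), and one at (416,187) whose board end is straight at (418,218). Orange lookalikes are at (198,265), (250,288) and (367,153). The one meant is at (232,195): dark steel, notched board, with the jar (202,200), pot (262,203) and bur block (232,169) around it. The tray is at (313,179) and the cup at (280,181). I'll confirm this in one crop and measure.

```bash
cat > h.py <<'E'
import numpy as np, cv2
def cloud(d,m):
    v,u=np.mgrid[:400,:640]
    K=np.array([[m["fx"],0,m["cx"]],[0,m["fy"],m["cy"]],[0,0,1]],float)
    n=cv2.undistortPoints(np.stack([u,v],-1).reshape(-1,1,2).astype(float),K,np.array(m["D"],float)).reshape(400,640,2)
    P=np.dstack([n,np.ones((400,640))])*d[...,None]
    T=np.linalg.inv(np.array(m["view"])); W=P@T[:3,:3].T+T[:3,3]; W[d<=0]=np.nan
    return W
def proj(p,m):
    K=np.array([[m["fx"],0,m["cx"]],[0,m["fy"],m["cy"]],[0,0,1]],float); V=np.array(m["view"])
    return cv2.projectPoints(np.atleast_2d(p).astype(float),cv2.Rodrigues(V[:3,:3])[0],V[:3,3],K,np.array(m["D"],float))[0].reshape(-1,2)
def ortho(W,im,c,half=0.15,s=0.0005):
    "world-aligned map: up=+x, left=+y, highest point wins"
    n=int(2*half/s); o=np.zeros((n,n,3),np.uint8); z=np.full((n,n),-1.)
    r=((c[0]+half-W[...,0])/s); q=((c[1]+half-W[...,1])/s)
    ok=np.isfinite(r)&(r>=0)&(r<n)&(q>=0)&(q<n)
    R=r[ok].astype(int);Q=q[ok].astype(int);Z=W[...,2][ok];C=im[ok];i=np.argsort(Z)
    o[R[i],Q[i]]=C[i];z[R[i],Q[i]]=Z[i]; return o,z
E
python3 - <<'E'
from h import *
for n,pts in(("top",dict(knobA=(233,184),notchA=(233,228),boardAmid=(233,212),pot=(262,203),cup=(280,181),jar=(202,200),bur=(232,169),tray=(313,179),block=(309,248),holdB=(415,187)))
   ,("scene",dict(knobA=(424,163),boardA=(402,163),tray=(352,238)))):
    m=np.load(n+"_cam.npz"); d=np.load(n+"0.npy"); W=cloud(d,m); np.save(n+"W.npy",W)
    for k,(u,v) in pts.items(): print(n,k,np.round(np.nanmedian(W[v-1:v+2,u-1:u+2].reshape(-1,3),0),3))
W=np.load("topW.npy"); im=cv2.imread("pics/top0.png")
# tray: rim points
reg=W[130:230,270:350].reshape(-1,3); r=reg[(reg[:,2]>0.013)&(reg[:,2]<0.023)]
print("tray rim",len(r),cv2.minAreaRect(r[:,:2].astype(np.float32)*1000), "floor z",np.nanmedian(W[170:190,305:322,2]))
a=cv2.resize(im[150:250,180:300],None,fx=4,fy=4,interpolation=3); b=cv2.resize(cv2.imread("pics/scene0.png")[120:230,360:480],(400,400),interpolation=3)
cv2.imwrite("pics/cropA.png",np.hstack([a,b])[:, :800] if a.shape[1]+400<=800 else np.hstack([cv2.resize(a,(400,400)),b]))
E
```

```text
top knobA [0.592 0.288 0.036]
top notchA [ 0.449  0.291 -0.   ]
top boardAmid [0.497 0.286 0.036]
top pot [0.511 0.184 0.103]
top cup [0.603 0.136 0.004]
top jar [0.527 0.375 0.091]
top bur [0.645 0.294 0.022]
top tray [0.608 0.026 0.002]
top block [0.377 0.044 0.015]
top holdB [ 0.563 -0.304  0.043]
scene knobA [0.566 0.293 0.091]
scene boardA [0.489 0.292 0.039]
scene tray [0.603 0.034 0.005]
tray rim 265 ((601.1455078125, 29.96991729736328), (259.12371826171875, 277.70623779296875), 85.11466979980469) floor z 0.003675606542140719
```

View pics/cropA.png

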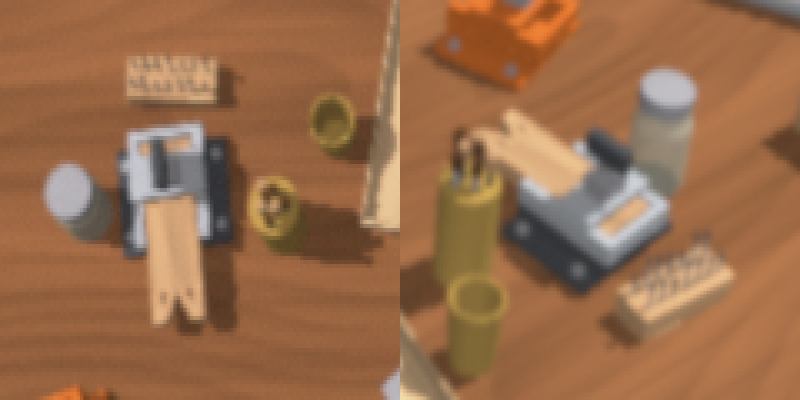

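The crop confirms the target: a dark holder with the T-bar at crop (157,160), the V-notch at crop (178,305), the pot's gravers close on the right and the jar on the left. I'm moving over it now, turning on the way so that the last joint stays mid-range.

>>> send_rows(motion="0 0.03 0.055 0 0 0 10.5;0 0.03 0.055 0 0 0 10.5;0 0.03 0.055 0 0 0 10.5;0 0.03 0.055 0 0 0 10.5;0 0.03 0.055 0 0 0 10.5")

```text
clock: 0.72
position: [0.3198, -0.3253, 0.2922]
ee_rot: [2.595, 1.77, -0.0]
force: [0.6, -1.1, 0.2]
width: 1.001
gripper_force: 0.0
```

>>> send_rows(motion="0 0.015 0.055 0 0 0 10.5;0 0.015 0.055 0 0 0 10.5;0 0.015 0.055 0 0 0 10.5;0 0.015 0.055 0 0 0 10.5;0 0.015 0.055 0 0 0 10.5")

```text
clock: 1.35
position: [0.3942, -0.0505, 0.2923]
ee_rot: [1.545, 2.735, -0.0]
force: [1.3, -0.5, 0.4]
width: 1.001
gripper_force: 0.0
```

>>> send_rows(motion="0 0.01 0.055 0 0 0 10.5;0 0.01 0.055 0 0 0 10.5;0 0.01 0.055 0 0 0 10.5;0 0.01 0.055 0 0 0 10.5;0 0.01 0.055 0 0 0 10.5")

```text
clock: 1.98
position: [0.4444, 0.2242, 0.2921]
ee_rot: [0.177, 3.137, -0.001]
force: [1.4, -0.6, 0.6]
width: 0.996
gripper_force: 0.0
```

```bash
cat > snap.py <<'E'
import sys
from cell import arm
from h import *
n=sys.argv[1]; cam=sys.argv[2] if len(sys.argv)>2 else "wrist"
m=arm.camera_model(cam); im,d=arm.get_image(cam)
cv2.imwrite(f"pics/{n}.png",im); np.save(f"{n}W.npy",cloud(d,m)); np.savez(f"{n}_cam.npz",**{k:np.array(v) for k,v in m.items()})
s=arm.observe(); print(np.round(s["joints"],3), s["position"], s["ee_rot"], "cam at",np.linalg.inv(m["view"])[:3,3].round(3))
E
python3 snap.py w1
```

```text
[ 0.126  0.374 -0.922  1.817  0.327  1.108  0.563] [0.44419781 0.23170982 0.29275682] [0.15359537 3.13713155 0.01007328] cam at [0.373 0.233 0.385]
```

View pics/w1.png

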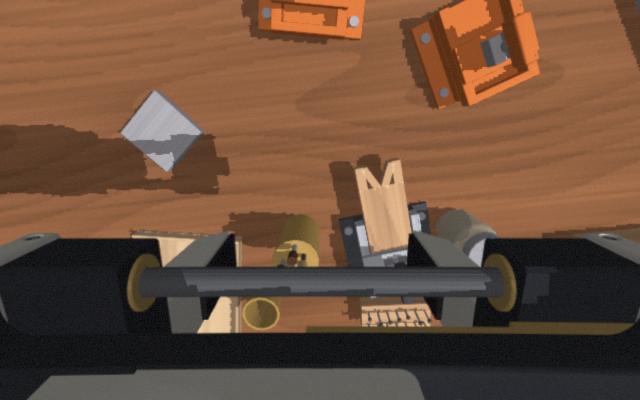

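The wrist view looks down from behind the tool: notch at (380,175), pot at (297,255), jar at (465,235), knob hidden behind the fingers. I'm moving on so that the camera stands over the holder.

>>> send_rows(motion="0 0.05 0.03 0 0 0 0;0 0.05 0.02 0 0 0 0;0 0 0 0 0 0 0")

```text
clock: 2.4
position: [0.5468, 0.2733, 0.2905]
ee_rot: [-0.188, -3.134, -0.001]
force: [-0.3, -0.8, -1.4]
width: 0.998
gripper_force: 0.0
```

```bash
python3 snap.py w2
```

```text
[-0.003  0.549 -0.843  1.563  0.425  1.225  0.533] [0.54486722 0.27311    0.29089381] [-1.85934190e-01 -3.13386143e+00 -2.82013409e-04] cam at [0.476 0.283 0.384]
```

>>> send_rows(motion="0 0.05 0 0 0 0 0;0 0.02 0 0 0 0 0;0 0 0 0 0 0 0")

```text
clock: 2.82
position: [0.6144, 0.2719, 0.2917]
ee_rot: [-0.187, -3.135, 0.001]
force: [-0.7, 0.1, -0.3]
width: 0.997
gripper_force: 0.0
```

```bash
python3 snap.py w3; python3 -c "
import cv2,numpy as np
a=[cv2.resize(cv2.imread(f'pics/{n}.png'),(480,300)) for n in('w2','w3')]
cv2.imwrite('pics/w23.png',np.vstack(a))"
```

```text
[-0.027  0.64  -0.807  1.398  0.464  1.299  0.595] [0.61329937 0.27248976 0.29205693] [-1.85273712e-01 -3.13510435e+00  3.37913680e-04] cam at [0.543 0.281 0.385]
```

View pics/w23.png

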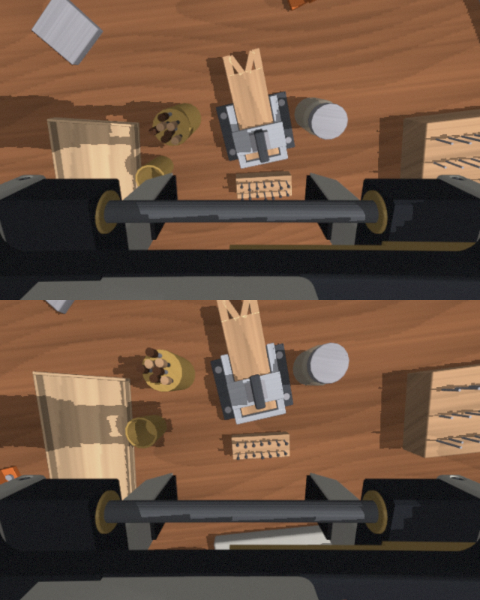

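Both views show the T-bar (w2 at about (348,195) full-size, w3 at (342,122)), the board to the left of vertical, pot on the left and jar on the right. Fitting the shapes from both views' depth next.

Run:
```python
from h import *
def rect(P,tag):
    P=P.astype(np.float32); c,s,a=cv2.minAreaRect(P[:,:2]*1000); print(tag,len(P),np.round(c,1),np.round(s,1),round(a,1),"z",np.round(np.percentile(P[:,2],[5,50,95]),4))
for n in("w1","w2","w3"):
    W=np.load(n+"W.npy"); im=cv2.imread(f"pics/{n}.png").astype(int); P=W.reshape(-1,3); C=im.reshape(-1,3)
    def sel(x0,x1,y0,y1,z0,z1,wood=None):
        k=(P[:,0]>x0)&(P[:,0]<x1)&(P[:,1]>y0)&(P[:,1]<y1)&(P[:,2]>z0)&(P[:,2]<z1)
        if wood is not None: k&=((C[:,2]-C[:,0]>50)==wood)
        return P[k]
    for tag,r in dict(tbar=(.53,.62,.26,.33,.086,.11),board=(.42,.53,.25,.34,.032,.042,True),rails=(.48,.64,.23,.35,.043,.056),flange=(.46,.66,.21,.37,.004,.012),
        pot=(.46,.56,.15,.235,.07,.14),jar=(.47,.58,.34,.42,.08,.1),bur=(.60,.70,.22,.36,.015,.06),cup=(.54,.64,.10,.17,.04,.07)).items():
        q=sel(*r)
        if len(q)>15: rect(q,n+" "+tag)
    b=sel(.40,.53,.25,.35,.028,.042,True)
    if len(b)>50:
        # edges: per x-slice y-extents
        for x in np.arange(.44,.53,.02):
            s=b[abs(b[:,0]-x)<.004]; 
            if len(s)>5: print("  x",x.round(3),np.round(np.percentile(s[:,1],[1,99]),4),np.median(s[:,2]).round(4))
# tray rim
P=np.concatenate([np.load(n+"W.npy").reshape(-1,3) for n in("w2","w3")])
W=np.load("topW.npy"); reg=W[140:220,285:342].reshape(-1,3); 
for lo,hi in((.010,.025),):
    r=reg[(reg[:,2]>lo)&(reg[:,2]<hi)]; rect(r,"tray top cam")
W=np.load("sceneW.npy"); k=(abs(W[...,0]-.6)<.14)&(abs(W[...,1]-.03)<.085)&(W[...,2]>.01)&(W[...,2]<.025); rect(W[k],"tray scene cam")
```

```text
w1 tbar 90 [555.7 300.7] [11.4 41. ] 88.5 z [0.09   0.0943 0.0953]
w1 board 3243 [484.  292.1] [95.4 50.2] 5.6 z [0.037  0.0383 0.0396]
w1 rails 561 [589.6 299.4] [106.5  62.1] 8.3 z [0.0443 0.0481 0.0533]
w1 flange 1253 [560.4 304.6] [156.3 151.2] 16.4 z [0.006  0.0083 0.0112]
w1 pot 1223 [509.1 190.8] [46.5 29.6] 83.7 z [0.0741 0.0853 0.1175]
w1 jar 479 [522.7 378.3] [21.9 34.6] 46.7 z [0.0813 0.0895 0.0913]
w1 bur 1587 [629.9 300.4] [89.1 55.1] 85.8 z [0.0184 0.0225 0.041 ]
w1 cup 766 [593.  136.9] [43.1 43.3] 23.8 z [0.0421 0.0561 0.0609]
  x 0.44 [0.2628 0.3122] 0.0381
  x 0.46 [0.2645 0.3142] 0.0384
  x 0.48 [0.2668 0.3161] 0.0384
  x 0.5 [0.2688 0.3181] 0.0383
  x 0.52 [0.271  0.3194] 0.0383
w2 tbar 529 [555.8 299.6] [40.1 12. ] 5.9 z [0.0921 0.0941 0.0952]
w2 board 4039 [484.5 292.3] [95.6 50. ] 5.8 z [0.0371 0.0383 0.0396]
w2 rails 1639 [571.6 301.3] [138.4  73. ] 6.1 z [0.0466 0.0483 0.0496]
w2 flange 1955 [565.6 293.5] [131.1 159.2] 4.2 z [0.0066 0.0084 0.0112]
w2 pot 2219 [518.5 190.5] [47.3 47.2] 6.5 z [0.0798 0.0861 0.1185]
w2 jar 1928 [534.1 384.3] [43.9 43.6] 18.1 z [
[... 475 characters left out ...]
3. ] [103.2  72.8] 5.8 z [0.0469 0.0483 0.0496]
w3 flange 2110 [566.3 293.1] [130.3 159.7] 4.7 z [0.0069 0.0084 0.0109]
w3 pot 2666 [519.3 189.9] [46.4 47. ] 15.8 z [0.0805 0.0864 0.1186]
w3 jar 2365 [534.7 384.6] [45.  44.1] 83.5 z [0.0882 0.0904 0.0917]
w3 bur 2355 [642.7 300.5] [90.1 36.3] 86.6 z [0.0207 0.0224 0.0435]
w3 cup 943 [592.8 136.6] [42.6 42.8] 8.9 z [0.0416 0.056  0.0609]
  x 0.44 [0.2622 0.2781] 0.0384
  x 0.46 [0.2652 0.3143] 0.0385
  x 0.48 [0.2674 0.3164] 0.0383
  x 0.5 [0.2693 0.3183] 0.0385
  x 0.52 [0.2714 0.32  ] 0.0385
tray top cam 420 [617.4  28.9] [172.4 247.7] 87.9 z [0.0103 0.0152 0.0221]
tray scene cam 742 [607.2  30.1] [133.8 214.3] 79.5 z [0.0107 0.017  0.0214]
```

T-bar centre is (0.556, 0.2996) with its top at 0.094 and yaw +5.9°, and three views agree. The board has the same yaw, with its front end at (0.437, 0.287) and top at 0.038. The tray is at (0.607, 0.030) with yaw −10.5°. Going to the knob.

>>> send_rows(motion="0.55 -0.019 0.009 -0.03 0 0 4.2;0.55 -0.019 0.009 -0.03 0 0 4.2;0.55 -0.019 0.009 -0.03 0 0 4.3;0.55 0 0 0 0 0 0", force=25)

```text
clock: 3.38
position: [0.5537, 0.2998, 0.201]
ee_rot: [0.169, -3.133, 0.003]
force: [1.1, 0.2, 0.3]
width: 0.617
gripper_force: 0.0
```

>>> send_rows(motion="0.55 0.001 0 -0.03 0 0 0;0.55 0 0 -0.02 0 0 0;0.55 0 0 -0.013 0 0 0;0.55 0 0 0 0 0 0")

```text
clock: 3.88
position: [0.5581, 0.2994, 0.1388]
ee_rot: [0.162, -3.136, 0.001]
force: [-0.9, -0.4, -0.4]
width: 0.451
gripper_force: 0.0
```

>>> send_rows(motion="1 0 0 0 0 0 0;1 0 0 0 0 0 0;1 0 0 0 0 0 0;1 0 0 0 0 0 0")

```text
clock: 4.38
position: [0.5585, 0.2992, 0.1397]
ee_rot: [-0.162, 3.137, -0.002]
force: [-1.3, -2.5, 4.6]
width: 0.131
gripper_force: 25.0
```

Gripped: the opening is 12 mm, which matches the T-bar. Now lifting.

>>> send_rows(motion="1 0 0 0.005 0 0 0;1 0 0 0.005 0 0 0;1 0 0 0.005 0 0 0;1 0 0 0.001 0 0 0;1 0 0 0 0 0 0", force=30)

```text
clock: 5.0
position: [0.5583, 0.2992, 0.1549]
ee_rot: [0.162, -3.137, 0.001]
force: [2.6, -3.2, -10.2]
width: 0.13
gripper_force: 30.0
```

>>> send_rows(motion="1 0 0 0 0 0 -9;1 0 0 0 0 0 -9;1 0 0 0 0 0 -9;1 0 0 0 0 0 -9;1 0 0 0 0 0 -9")

```text
clock: 5.62
position: [0.558, 0.2978, 0.1543]
ee_rot: [-1.059, -2.957, 0.006]
force: [2.0, -7.7, -9.2]
width: 0.127
gripper_force: 30.0
```

>>> send_rows(motion="1 0 0 -0.001 0 0 -6;1 0 0 -0.001 0 0 0;1 0 0 -0.001 0 0 0;1 0 0 0 0 0 0")

```text
clock: 6.12
position: [0.5578, 0.2977, 0.1517]
ee_rot: [1.205, 2.901, -0.006]
force: [0.8, -9.2, -3.4]
width: 0.131
gripper_force: 30.0
```

The T-bar turned 51° and the lift force fell as the cross pin came to rest. Releasing and rising.

>>> send_rows(motion="0.6 0 0 0 0 0 0;0.6 0 0 0 0 0 0;0.6 0 0 0 0 0 0;0.6 0 0 0.02 0 0 0;0.6 0 0 0.04 0 0 0")

```text
clock: 6.75
position: [0.5576, 0.2996, 0.2128]
ee_rot: [-1.202, -2.901, 0.002]
force: [0.1, -0.1, 0.5]
width: 0.397
gripper_force: 0.0
```

>>> send_rows(motion="0 0.02 -0.01 0.04 0 0 10;0 0.02 -0.01 0.04 0 0 10;0 0.02 0 0 0 0 10;0 0 0 0 0 0 10;0 0 0 0 0 0 10")

```text
clock: 7.38
position: [0.6184, 0.2799, 0.294]
ee_rot: [-0.144, 3.137, 0.002]
force: [-0.7, -0.4, 0.3]
width: 0.897
gripper_force: 0.0
```

```bash
python3 snap.py w4
python3 - <<'E'
from h import *
W=np.load("w4W.npy").reshape(-1,3)
k=(abs(W[:,0]-.557)<.04)&(abs(W[:,1]-.30)<.04)&(W[:,2]>.094)&(W[:,2]<.13); P=W[k].astype(np.float32)
print(k.sum(),cv2.minAreaRect(P[:,:2]*1000),np.percentile(P[:,2],[5,50,95]))
k=(W[:,0]>.42)&(W[:,0]<.53)&(W[:,1]>.25)&(W[:,1]<.34)&(W[:,2]>.032)&(W[:,2]<.042);P=W[k].astype(np.float32);print(cv2.minAreaRect(P[:,:2]*1000))
E
```

```text
[-0.026  0.66  -0.835  1.374  0.489  1.318  0.795] [0.61841605 0.27976521 0.29377779] [-1.56977193e-01  3.13666046e+00  1.11022924e-03] cam at [0.547 0.274 0.387]
682 ((556.145751953125, 299.4645080566406), (12.060794830322266, 39.59281921386719), 44.74612045288086) [0.10355316 0.10601298 0.10741244]
((488.1853942871094, 293.631591796875), (88.13545227050781, 72.81409454345703), 4.276035785675049)
```

Latched: the T-bar top is now 12 mm higher at 0.106, turned to −45°, and the board is unmoved. For the board I'll tilt the tool 36° so its body leans toward the robot, away from the pot.

>>> send_rows(motion="0 -0.044 0.002 -0.02 0.93 -8.95 0;0 -0.044 0.002 -0.02 0.93 -8.95 0;0 -0.044 0.002 -0.02 0.93 -8.95 0;0 -0.043 0.002 -0.02 0.93 -8.95 0;0 0 0 0 0 0 0")

```text
clock: 8.05
position: [0.4737, 0.2858, 0.2247]
ee_rot: [-0.102, 2.607, 0.009]
force: [-0.3, 0.7, 0.5]
width: 0.997
gripper_force: 0.0
```

```bash
cat > st.py <<'E'
from cell import arm
import numpy as np, cv2
s=arm.observe(); R=cv2.Rodrigues(np.array(s["ee_rot"],float))[0]; p=s["position"]
print("TCP",np.round(p,4),"tip",np.round(p+.066*R[:,2],4),"z",R[:,2].round(3),"y",R[:,1].round(3),"j",np.round(s["joints"],2),"F",np.round(s["force"],1),"w",round(92*s["width"],1),"t",s["clock"])
E
python3 st.py
```

```text
TCP [0.4737 0.2858 0.2247] tip [0.5071 0.2875 0.1678] z [ 0.507  0.026 -0.862] y [-0.074  0.997 -0.013] j [-0.3   0.33 -0.65  2.14  1.1   0.67 -0.12] F [-0.3  0.7  0.5] w 91.7 t 8.05
```

>>> send_rows(motion="0 -0.015 0.001 -0.01 0.3 -2.8 1;0 -0.015 0.001 -0.01 0.3 -2.7 0.7;0 0 0 0 0 0 0")

```text
clock: 8.43
position: [0.4465, 0.2872, 0.2047]
ee_rot: [-0.131, 2.511, 0.027]
force: [0.3, -1.0, 0.1]
width: 1.0
gripper_force: 0.0
```

```bash
python3 st.py
```

```text
TCP [0.4465 0.2872 0.2047] tip [0.4851 0.2905 0.1512] z [ 0.585  0.05  -0.81 ] y [-0.1    0.995 -0.011] j [-0.42  0.33 -0.61  2.26  1.39  0.67 -0.47] F [ 0.3 -1.   0.1] w 92.0 t 8.425
```

>>> send_rows(motion="0 -0.003 0.001 -0.035 0 0 0;0 0 0 -0.035 0 0 0;0 0 0 -0.03 0 0 0;0 0 0 0 0 0 0")

```text
clock: 8.93
position: [0.4448, 0.2873, 0.1032]
ee_rot: [-0.128, 2.513, 0.023]
force: [-0.5, -0.2, 1.1]
width: 1.001
gripper_force: 0.0
```

```bash
python3 st.py
```

```text
TCP [0.4448 0.2873 0.1032] tip [0.4833 0.2904 0.0496] z [ 0.583  0.046 -0.811] y [-0.097  0.995 -0.013] j [-0.49  0.56 -0.58  2.34  1.78  0.76 -0.91] F [-0.5 -0.2  1.1] w 92.1 t 8.925
```

>>> send_rows(motion="0 0 0.001 -0.011 0 0 0;0 -0.001 0 -0.01 0 0 0;0 0 0 0 0 0 0;1 0 0 0 0 0 0;1 0 0 0 0 0 0", force=10)

```text
clock: 9.55
position: [0.4428, 0.289, 0.0838]
ee_rot: [-0.131, 2.51, 0.027]
force: [-0.6, 0.3, 0.4]
width: 0.83
gripper_force: 0.0
```

>>> send_rows(motion="1 0 0 0 0 0 0;1 0 0 0 0 0 0;1 0 0 0 0 0 0")

```text
clock: 9.93
position: [0.4427, 0.2888, 0.0834]
ee_rot: [-0.131, 2.511, 0.027]
force: [0.2, -1.0, 1.0]
width: 0.546
gripper_force: 10.0
```

```bash
python3 st.py
```

```text
TCP [0.4427 0.2888 0.0834] tip [0.4813 0.2921 0.03  ] z [ 0.585  0.05  -0.81 ] y [-0.1    0.995 -0.011] j [-0.49  0.61 -0.58  2.35  1.85  0.8  -0.98] F [ 0.2 -1.   1. ] w 50.2 t 9.925
```

Gripped at 50 mm. Firming the grip and sliding the board out.

>>> send_rows(motion="1 0 0 0 0 0 0;1 -0.005 -0.0005 0 0 0 0;1 -0.01 -0.001 0 0 0 0;1 -0.01 -0.001 0 0 0 0;1 -0.01 -0.001 0 0 0 0", force=45)

```text
clock: 10.55
position: [0.4068, 0.2854, 0.0834]
ee_rot: [-0.131, 2.511, 0.027]
force: [0.5, -0.6, -0.6]
width: 0.539
gripper_force: 44.9
```

```bash
python3 st.py
```

```text
TCP [0.4068 0.2854 0.0834] tip [0.4454 0.2887 0.0299] z [ 0.585  0.05  -0.81 ] y [-0.101  0.995 -0.011] j [-0.54  0.61 -0.61  2.41  1.83  0.85 -1.06] F [ 0.5 -0.6 -0.6] w 49.6 t 10.55
```

>>> send_rows(motion="1 -0.01 -0.001 0 0 0 0;1 -0.01 -0.001 0 0 0 0;1 -0.01 -0.001 0 0 0 0;1 -0.005 -0.0005 0 0 0 0;1 0 0 0 0 0 0")

```text
clock: 11.18
position: [0.3723, 0.282, 0.0833]
ee_rot: [-0.132, 2.511, 0.027]
force: [0.1, 0.3, -0.4]
width: 0.534
gripper_force: 44.9
```

```bash
python3 snap.py t1 top; python3 st.py; python3 -c "
from h import *
W=np.load('t1W.npy');im=cv2.imread('pics/t1.png')
cv2.imwrite('pics/t1c.png',cv2.resize(im[140:260,180:340],(800,600),interpolation=3))"
```

```text
[-0.595  0.602 -0.65   2.467  1.8    0.897 -1.138] [0.3725806  0.2819843  0.08329568] [-0.1314585   2.51115128  0.02702843] cam at [0.198 0.009 1.597]
TCP [0.3726 0.282  0.0833] tip [0.4112 0.2853 0.0299] z [ 0.585  0.05  -0.81 ] y [-0.101  0.995 -0.011] j [-0.59  0.6  -0.65  2.47  1.8   0.9  -1.14] F [ 0.1  0.5 -1. ] w 49.3 t 11.225
```

View pics/t1c.png

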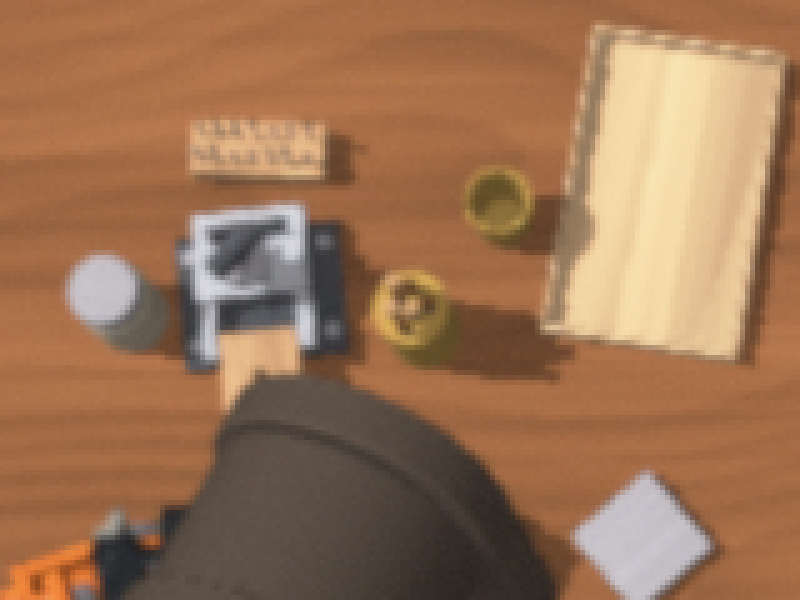

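The board's rear end, crop (258,330), is clear of the bridge, the T-bar stays latched diagonally at (245,250), and the jar, pot and bur block are unmoved. Lifting.

>>> send_rows(motion="1 0 0 0.01 0 0 0;1 0 0 0.02 0 0 0;1 0 0 0.03 0 0 0;1 0 0 0.04 0 0 0;1 0 0 0.03 0 0 0")

```text
clock: 11.85
position: [0.3727, 0.2821, 0.2157]
ee_rot: [-0.13, 2.51, 0.029]
force: [0.9, -0.7, -1.4]
width: 0.537
gripper_force: 44.9
```

```bash
python3 snap.py s1 scene; python3 st.py; python3 -c "
from h import *
from cell import arm
W=np.load('s1W.npy');im=cv2.imread('pics/s1.png').astype(int)
m=np.load('s1_cam.npz'); print(proj([[.44,.288,.16]],m))
k=(W[...,0]>.36)&(W[...,0]<.54)&(abs(W[...,1]-.288)<.05)&(W[...,2]>.125)&(W[...,2]<.19)&(im[...,2]-im[...,0]>50)
P=W[k]; print(len(P),P.min(0),P.max(0))
P=P[P[:,2]>0]; A=np.c_[P[:,:2],np.ones(len(P))]
top=P
for _ in range(8):
  c=np.linalg.lstsq(np.c_[top[:,:2],np.ones(len(top))],top[:,2],rcond=None)[0]; r=P[:,2]-A@c; top=P[abs(r)<max(.002,np.median(abs(r)))]
print('plane',c,len(top))
"
```

```text
[-0.507  0.229 -0.672  2.356  1.29   0.714 -0.543] [0.3732076  0.28321139 0.21875458] [-0.13062072  2.50620292  0.03209425] cam at [ 1.246 -0.505  0.938]
TCP [0.3732 0.2832 0.2188] tip [0.4121 0.2868 0.1655] z [ 0.589  0.054 -0.807] y [-0.101  0.995 -0.008] j [-0.51  0.23 -0.67  2.36  1.29  0.71 -0.54] F [0.7 1.1 2.4] w 49.4 t 11.9
[[392.64167118 117.79309786]]
774 [0.36424908 0.25408888 0.15283797] [0.51877978 0.32047679 0.1843884 ]
plane [-0.00521611  0.01473018  0.16875534] 450
```

The held board is level (under 1°) and sits where expected. Carrying it to the tray and turning −16.4°.

>>> send_rows(motion="1 0.012 -0.018 0 0 0 -1;1 0.02 -0.03 0 0 0 -2;1 0.02 -0.03 0 0 0 -2.4;1 0.02 -0.03 0 0 0 -2.4;1 0.02 -0.03 0 0 0 -2.4")

```text
clock: 12.52
position: [0.4652, 0.1427, 0.214]
ee_rot: [0.095, 2.512, -0.045]
force: [0.0, 0.1, -1.4]
width: 0.536
gripper_force: 44.9
```

>>> send_rows(motion="1 0.02 -0.03 0 0 0 -2.4;1 0.02 -0.03 0 0 0 -2;1 0.02 -0.027 0 0 0 -1;1 0.012 -0.015 0 0 0 -0.8;1 0 0 0 0 0 0")

```text
clock: 13.15
position: [0.5371, 0.041, 0.2136]
ee_rot: [0.232, 2.506, -0.09]
force: [0.5, 0.9, -0.5]
width: 0.538
gripper_force: 44.9
```

```bash
python3 snap.py w5; python3 st.py
python3 - <<'E'
from h import *
W=np.load("w5W.npy"); im=cv2.imread("pics/w5.png").astype(int)
P=W[(im[...,2]-im[...,0]>50)&(W[...,2]>.15)&(W[...,2]<.19)]; print(len(P))
if len(P)>50: print(cv2.minAreaRect(P[:,:2].astype(np.float32)*1000),np.percentile(P[:,2],[5,50,95]))
E
```

```text
[-0.058  0.253 -0.347  2.298  1.462  0.411 -0.317] [0.53651895 0.042115   0.21341483] [ 0.22923341  2.50616611 -0.08900685] cam at [0.427 0.063 0.246]
TCP [0.5365 0.0421 0.2134] tip [0.5745 0.0344 0.16  ] z [ 0.575 -0.117 -0.81 ] y [ 0.185  0.983 -0.011] j [-0.06  0.25 -0.35  2.3   1.46  0.41 -0.32] F [ 0.  -0.2 -0.3] w 49.5 t 13.2
7888
((604.8935546875, 30.02275848388672), (54.4005241394043, 152.60873413085938), 78.5196533203125) [0.1558693  0.16829465 0.16888258]
```

Camera check: the board centre is (0.605, 0.030) with yaw −11.5°, over the tray centre (0.607, 0.030). Lowering.

>>> send_rows(motion="1 0.002 0 -0.035 0 0 0;1 0 0 -0.035 0 0 0;1 0 0 -0.035 0 0 0;1 0 0 -0.02 0 0 0;1 0 0 -0.01 0 0 0")

```text
clock: 13.82
position: [0.5379, 0.0432, 0.0772]
ee_rot: [0.227, 2.508, -0.088]
force: [-0.4, 0.6, -0.1]
width: 0.541
gripper_force: 44.9
```

>>> send_rows(motion="1 0 0 -0.005 0 0 0;1 0 0 -0.003 0 0 0;1 0 0 0 0 0 0")

```text
clock: 14.2
position: [0.5389, 0.042, 0.0708]
ee_rot: [0.229, 2.505, -0.089]
force: [0.1, 0.6, -1.8]
width: 0.537
gripper_force: 44.9
```

```bash
python3 snap.py w6; python3 st.py
python3 - <<'E'
from h import *
W=np.load("w6W.npy"); im=cv2.imread("pics/w6.png").astype(int)
P=W[(im[...,2]-im[...,0]>50)&(abs(W[...,0]-.6)<.1)&(abs(W[...,1]-.03)<.03)&(W[...,2]>.01)&(W[...,2]<.04)]
for x in np.arange(.54,.69,.02):
    s=P[abs(P[:,0]-x)<.006]
    if len(s)>20: print(x.round(2),np.percentile(s[:,2],[10,50,90]).round(4))
E
```

```text
[-0.011  0.611 -0.44   2.387  2.172  0.667 -1.038] [0.5389518  0.04198302 0.0709441 ] [ 0.22876271  2.50516776 -0.08948522] cam at [0.428 0.064 0.104]
TCP [0.539  0.042  0.0709] tip [0.577  0.0342 0.0175] z [ 0.576 -0.117 -0.809] y [ 0.185  0.983 -0.011] j [-0.01  0.61 -0.44  2.39  2.17  0.67 -1.04] F [-0.4 -0.1 -0.7] w 49.6 t 14.25
0.54 [0.0142 0.0255 0.0261]
0.56 [0.0243 0.0256 0.0261]
0.58 [0.0252 0.0256 0.026 ]
0.62 [0.0251 0.0256 0.0261]
0.64 [0.0256 0.0258 0.0261]
0.66 [0.0249 0.0257 0.026 ]
0.68 [0.0254 0.0257 0.026 ]
```

The board top is level at 0.0256 and should rest at 0.020, so there are 5–6 mm to go.

>>> send_rows(motion="1 0 0 -0.0025 0 0 0;1 0 0 -0.002 0 0 0;1 0 0 -0.0005 0 0 0;1 0 0 0 0 0 0")

```text
clock: 14.75
position: [0.5387, 0.0418, 0.0654]
ee_rot: [0.229, 2.506, -0.09]
force: [-0.8, -0.1, 1.0]
width: 0.54
gripper_force: 44.9
```

>>> send_rows(motion="0.3 0 0 0 0 0 0;0.3 0 0 0 0 0 0;0.3 0 0 0 0 0 0;0.3 0 0 0 0 0 0")

```text
clock: 15.25
position: [0.5387, 0.0419, 0.0653]
ee_rot: [0.229, 2.506, -0.09]
force: [-0.6, 0.2, -0.0]
width: 0.695
gripper_force: 0.0
```

```bash
python3 st.py
```

```text
TCP [0.5387 0.0419 0.0653] tip [0.5767 0.0341 0.0119] z [ 0.575 -0.117 -0.81 ] y [ 0.185  0.983 -0.011] j [-0.01  0.63 -0.44  2.39  2.18  0.68 -1.05] F [-0.6  0.2 -0. ] w 64.0 t 15.25
```

>>> send_rows(motion="0.3 0 0 0.015 0 0 0;0.3 0 0 0.03 0 0 0;0.3 0 0 0.04 0 0 0;0.3 -0.03 0 0.05 0 0 0;0.3 -0.04 0 0.03 0 0 0")

```text
clock: 15.88
position: [0.4707, 0.0422, 0.2298]
ee_rot: [0.23, 2.504, -0.089]
force: [-0.7, -0.4, 0.4]
width: 0.699
gripper_force: 0.0
```

>>> send_rows(motion="0.3 -0.04 0 0.03 0 0 0;0.3 -0.03 -0.03 0.03 0 0 0;0.3 0 -0.04 0.02 0 0 0;0.3 0 -0.04 0 0 0 0;0.3 0 0 0 0 0 0")

```text
clock: 16.5
position: [0.407, -0.0588, 0.2973]
ee_rot: [0.237, 2.508, -0.1]
force: [0.8, 0.8, 0.2]
width: 0.702
gripper_force: 0.0
```

```bash
python3 snap.py t2 top; python3 st.py
python3 - <<'E'
from h import *
W=np.load("t2W.npy"); im=cv2.imread("pics/t2.png")
k=(abs(W[...,0]-.605)<.09)&(abs(W[...,1]-.03)<.045)&(W[...,2]>.014)&(W[...,2]<.03); P=W[k].astype(np.float32)
print(k.sum(),cv2.minAreaRect(P[:,:2]*1000),np.percentile(P[:,2],[5,50,95]))
cv2.imwrite("pics/t2c.png",cv2.resize(im[130:260,180:450],(800,385),interpolation=3))
E
```

```text
[-0.121 -0.175 -0.023  2.45   0.653  0.339  0.678] [ 0.40735147 -0.05723404  0.2971825 ] [ 0.23441558  2.50858142 -0.0989576 ] cam at [0.198 0.009 1.597]
TCP [ 0.4074 -0.0572  0.2972] tip [ 0.4451 -0.0655  0.2437] z [ 0.572 -0.125 -0.811] y [ 0.191  0.982 -0.017] j [-0.12 -0.18 -0.02  2.45  0.65  0.34  0.68] F [ 0.3  0.4 -0.1] w 64.2 t 16.55
618 ((596.843994140625, 34.376075744628906), (60.92461013793945, 174.3068084716797), 78.5258560180664) [0.01506768 0.02045447 0.02633124]
```

View pics/t2c.png

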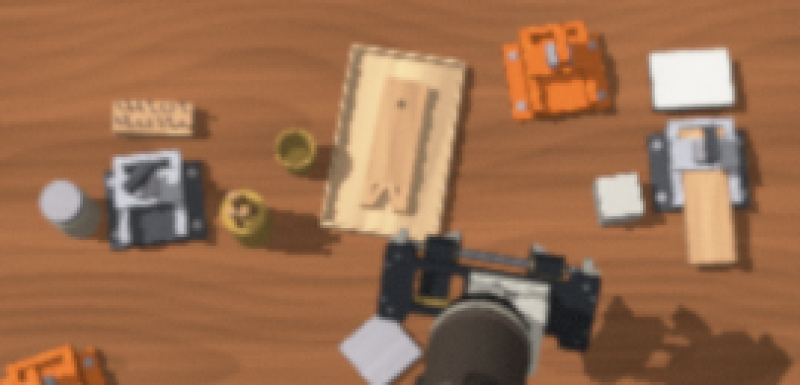

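The board lies flat near the middle of the tray, crop (400,145), with its top at 0.020. The plunger's T-bar is still diagonal at (150,178), the other holder is untouched, and all bystanders are in place. The arm is clear, so I'm handing in.

```bash
python3 -c "
from cell import arm
print(arm.sign_off())"
```

```text
the job is handed in; nothing more can be done
None
```

The job is handed in (no verdict was returned): the final picture shows the notched pin flat in the tray, its plunger latched open, and the other holder and everything else in place, after about 16.5 s of the 61 s.

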